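# Seat a connector adapter in the test nest by feel and clamp it

## Task

Put the blue connector adapter flat into the pocket of the green test nest, its plug end toward the clamp's hinge. Press it down slowly until you feel it come up firmly against its stop (about 12 N), never forcing it (20 N is too much); only then swing the hinged clamp fully closed over it, and let go with the adapter still fully home and nothing around it disturbed.

Things in the scene. Friction and masses are not known exactly. Their poses are not given: they have to be found in the camera images.
- adapter_mid (a point): Centre (half-way up) of the main housing of the loose blue connector adapter, lying flat on the bench. Housing 38 long (x) x 34 wide (y) x 16 mm high; at its +x end a plug 26 wide, 11 high sticks out 8 mm, at its -x end two thumb screws stick out 12 mm. Grasp across the 34 mm width; about 30 g. Axes: x toward the plug, z up.
- pocket (a point): Centre of the pocket's mouth in the nest, at rim height, 40 mm above the bench. Axes: x toward the clamp's hinge, y across, z up. The seated adapter's x points along this x, with adapter_mid on this vertical. 1.5 mm to spare on each side, 2.5 mm bevel along the long edges. Inside, a platform 28 x 18 mm, its top 3 to 5 mm below the rim at first, carries the adapter when it is set in.
- nest: Fixed green block, 106 x 72 mm; origin under it on the bench, 2 mm from the pocket point, same axes. Its platform gives way at about 5 N and stays where pushed. Under it, at an unmeasured height (7 to 16 mm below the rim, set differently each time), is the stop: two rubber rails that yield 1 mm per 10 N and spring back. Home = underside on the rails; over 16 N on them (21 N in all) does harm.
- clamp (a joint): Angle of the hinged clamp (dark bar, red handle): 0 = fully closed, level over the pocket; grows as it opens; at the start 1.8 to 2.0 (upright, leaning away from the pocket); end stop 2.05. A stiff hinge: it stays where it is left and takes about 1 N at the handle, 2 N near closed, where a rubber foot on a soft spring (about 1 N) presses on the adapter.
- clamp_handle (a point): Centre of the clamp's red handle, a round bar 14 mm thick and 30 mm long across the clamp's end, along the nest's y; easily pushed over from behind with shut fingers and then pressed down from above. 115.5 mm from the hinge axis. Closed, it lies 115 mm from clamp_hinge toward the nest's -x and 11 mm above it, in front of the block, free space beneath.
- clamp_hinge (a point): Point on the clamp's hinge axis, 52 mm from the pocket point along the nest's +x and 56 mm above the bench; the axis runs along the nest's y. Opening lifts the handle from the -x side up and over toward +x.
- screwdriver_mid (a point): centre of a loose red and black screwdriver, 178 mm long; leave it alone.
- flux_mid (a point): centre of a round flux tub with a blue lid, 45 mm across, 23 mm high; leave it alone.
- pcb_mid (a point): centre of a loose dark circuit board strip, 230 x 62 mm; leave it alone.

How it is judged:
On the way, in this order (a step that is already met when the one before it is completed fails the run):
1. the adapter is pressed firmly home on the stop of the pocket (at least 3 N on the stop), flat, while the clamp still stands open (z of adapter_mid in the frame of seat below 0.0095 m and horizontal distance between adapter_mid and pocket below 0.004 m and angle between adapter_mid's own z axis and vertical below 0.08 rad and value of joint clamp above 1.2 rad and contact force between adapter and seat above 3 N), for 0.1 s.
2. the clamp is closed over it (value of joint clamp below 0.06 rad), for 0.2 s.
At the end, for the whole second after the job is handed in: The adapter rests home on the pocket's stop (underside within 1.5 mm of the rails), within 4 mm of the pocket's centre and 0.08 rad of level; the clamp is closed to within 0.06 rad, and everything is released and at rest (z of adapter_mid in the frame of seat below 0.0095 m and horizontal distance between adapter_mid and pocket below 0.004 m and angle between adapter_mid's own z axis and vertical below 0.08 rad and value of joint clamp below 0.06 rad and linear speed of adapter below 0.01 m/s); the robot touches nothing.
It fails at once if the adapter is forced: more than 16 N on the stop (about 21 N of pressing in all) (contact force between adapter and seat above 16 N).
It fails at once if the clamp is brought down before the adapter is home (value of joint clamp below 0.7 rad and z of adapter_mid in the frame of seat above 0.0105 m).
It fails at once if a bystander is pushed aside by more than 3 cm (distance of any of screwdriver_mid, flux_mid, pcb_mid from where it was at the start of the episode above 0.03 m).
It also fails if it takes over 58 s, if anything falls off the work surface, if the arm or the gripper's body presses on something with over 40 N, if the wrist force passes 120 N, or if a joint passes its speed limit or range.

## Robot

A 6-joint arm with a two-finger parallel gripper is mounted at the origin on a cart in front of the work surface, level with it; the furniture and walls round the work are solid. World frame = base frame: x ahead of the robot, y to its left, z up, the work surface at z = 0. Lengths are in m, angles in rad, forces in N, time in s.
With the tool pointing down it reaches from about 0.225 to 0.725 m from the base axis. Payload 3.1 kg.
Tool frame: the origin (TCP) lies on the mounting face of the last link; the fingertips stand 173 mm ahead of it and the grasp point (between the pads) lies 155 mm ahead of it (robot.grip_depth is the distance from the TCP to the grasp point, in m); z points along the fingers, y is the line along which they close (so a half turn about z gives the same grasp; the last joint's range is limited). The gripper opens to 85 mm and grips with 20 to 120 N. Pads are 22 mm wide; open, the fingers measure 114 mm over their backs; the gripper's body (76 mm by 85 mm) begins 54 mm behind the grasp point. The pads swing forward as they close: fully open they stand 13 mm farther back than shut.
Start: joints at [1.078, 0.048, 0.099, 1.622, 0, 1.443], TCP at [0.187, 0.49, 0.405] pointing down, gripper open.
Joint ranges: [-2.91, 2.91], [-0.99, 1.94], [-1.21, 1.42], [-2.12, 2.29], [-1.49, 1.47], [-3.14, 3.14]. Speed limits (rad/s): [2.79, 2.79, 3.14, 3.14, 3.14, 3.14].

## Interface

Orientations are given as [roll, pitch, yaw] about the fixed x, y, z axes, in that order (R = Rz(yaw) Ry(pitch) Rx(roll)).
In Python, from bench import robot, hand, kinematics, vision, ticket, sensors gives the robot as it stands. Calls block until the motion is done:
- robot.goto(position, orientation): joint-space move of the TCP to a pose.
- robot.line_to(position, speed=0.15, orientation=None): straight line of the TCP; orientation=None keeps the orientation; speed is the mean speed in m/s.
- robot.movej(angles): joint-space move.
- hand.gripper_open() and hand.close_gripper(grip_force=None): open the fingers fully, or close them until they stop; grip_force is the grip in N (None keeps the last).
- robot.pause(seconds).
- kinematics.ik(position, orientation): joint angles nearest the present ones, or None.
- vision.camera(name): name is "side" or "top"; returns a dict with "frame" (384x512x3 uint8, red, green, blue), "depth" (384x512 float32, m along the optical axis (not along the pixel's ray), 0 where there is no reading), "intrinsics" (3x3 intrinsics, pixels), "k1" (the pictures are not rectified: a ray, as slopes to the right and down, at radius r is drawn at 1 + k1 r^2 times it, then the intrinsics apply), "rvec" (rotation vector, rad) and "tvec" (3), from world to camera coordinates, as OpenCV has them. Camera axes: x right, y down, z forward; pixel columns grow to the right and rows downward; lengths in m; the calibration is good to about 2 mm. A picture is of the moment at which its call begins.
A pose or a line that the arm cannot do raises robot.IKError and nothing moves.
- ticket.close_job(): hands the job in; it is judged then, once.
Readings, each from a call of its own:
- sensors.get_clock(): time.
- sensors.get_q(): joint angles.
- sensors.get_dq(): joint speeds.
- sensors.get_joint_torque(): joint torques, N m.
- sensors.get_eef_pos(): TCP position.
- sensors.get_eef_rot(): TCP orientation.
- sensors.get_force(): force on the tool from outside, world axes, zero at the start.
- sensors.get_moment(): the same for the moment, N m.
- sensors.get_grip_width(): finger opening in m.
- sensors.get_grasp_force(): force on a finger pad.
Only numpy, scipy, OpenCV 4.12 (cv2) and the standard library are available. Lean on these libraries where they do the work, as an engineer would, in place of code of your own. Each camera call takes 0.05 s, during which the arm holds its last target. There are 200 camera calls.

## Working session

There is one attempt and no reset: what is moved stays moved. The work goes in short steps, each a Python script; the robot and the scene stay as the last script left them, time stands still between calls to the robot, and variables do not carry over. Pictures are saved under pics/ and viewed, at most 10 in all, crops included, and the job is handed in when it is done.

```bash
mkdir -p pics; ls
python3 - <<'E'
from bench import robot,hand,kinematics,vision,ticket,sensors
import cv2,numpy as np
for n in ("top","side"):
    c=vision.camera(n); np.savez(f"{n}0.npz",**{k:np.array(v) for k,v in c.items()})
    cv2.imwrite(f"pics/{n}0.png",c["frame"][:,:,::-1]); print(n,c["k1"],np.array(c["intrinsics"]).tolist(),c["rvec"],c["tvec"])
print(sensors.get_clock(),sensors.get_eef_rot(),sensors.get_force())
E
```

```text
pics
top 0.010329200968390156 [[359.0458515653605, 0.0, 254.7190602223076], [0.0, 359.0458515653605, 192.0022682615595], [0.0, 0.0, 1.0]] [ 2.17891232 -2.1452343   0.1763232 ] [-0.35948673  0.55047116  0.82738559]
side -0.05109047683252898 [[352.3048966682012, 0.0, 251.16129423561534], [0.0, 352.3048966682012, 188.85671061755983], [0.0, 0.0, 1.0]] [ 2.03115266 -0.15822317  0.09330231] [-0.60667931 -0.04754918  1.09063337]
0.1 [-3.13938095e+00 -2.68226852e-04  2.77675300e+00] [-0.53009049 -0.47530746 -0.16101582]
```

View pics/top0.png

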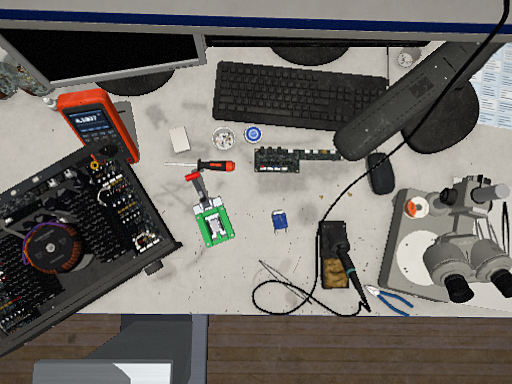

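View pics/side0.png

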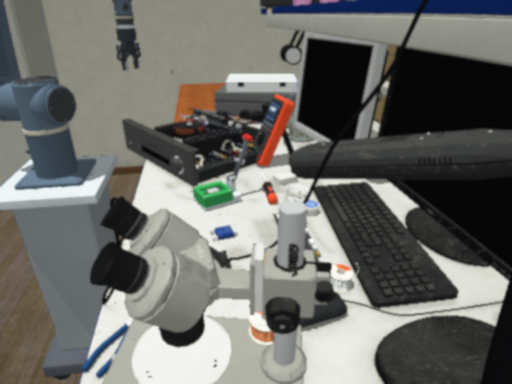

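The top view shows the nest at about (214,222) with its hinge at the upper end near (205,203), the red handle at (193,177), and the adapter at (280,221). The screwdriver is at (215,166), the tub at (252,133) and the board at (297,158). Next I'll enlarge the crop and measure.

```bash
cat > h.py <<'E'
import numpy as np,cv2
from bench import robot,hand,kinematics,vision,ticket,sensors
def load(n): return dict(np.load(n))
def ray(c,uv):
    K=c["intrinsics"]; k=float(c["k1"])
    p=cv2.undistortPoints(np.float64(uv).reshape(-1,1,2),K,np.array([k,0,0,0.])).reshape(-1,2)
    R=cv2.Rodrigues(np.float64(c["rvec"]))[0]; t=np.float64(c["tvec"]).ravel()
    d=np.c_[p,np.ones(len(p))]@R   # rows R^T d
    return -R.T@t,d
def onplane(c,uv,z):
    o,d=ray(c,uv); return o+d*((z-o[2])/d[:,2])[:,None]
def withdepth(c,uv):
    o,d=ray(c,uv); uv=np.int32(np.round(uv)).reshape(-1,2); return o+d*c["depth"][uv[:,1],uv[:,0]][:,None]
def proj(c,P):
    return cv2.projectPoints(np.float64(P).reshape(-1,1,3),np.float64(c["rvec"]),np.float64(c["tvec"]),c["intrinsics"],np.array([float(c["k1"]),0,0,0]))[0].reshape(-1,2)
def hsv(c): return cv2.cvtColor(c["frame"],cv2.COLOR_RGB2HSV)
def mask(c,lo,hi,box):
    m=cv2.inRange(hsv(c),np.array(lo),np.array(hi)); x0,y0,x1,y1=box
    o=np.zeros_like(m); o[y0:y1,x0:x1]=m[y0:y1,x0:x1]; return o
def pts(m): return np.argwhere(m>0)[:,::-1].astype(float)
E
python3 - <<'E'
from h import *
c=load("top0.npz")
cv2.imwrite("pics/crop1.png",cv2.resize(c["frame"][150:260,160:310,::-1],None,fx=5.3,fy=5.3,interpolation=cv2.INTER_CUBIC))
print("base",proj(c,[[0,0,0],[.3,0,0]]))
for nm,lo,hi,box in (("ad",(105,120,50),(130,255,255),(265,200,300,245)),("nest",(45,120,60),(80,255,255),(180,190,250,255)),("handle",(0,150,100),(8,255,255),(183,165,203,185))):
    m=mask(c,lo,hi,box); uv=pts(m); P=withdepth(c,uv)
    print(nm,len(uv),uv.mean(0),"z",np.percentile(P[:,2],[5,25,50,75,95]).round(4),P.mean(0).round(4))
    zz=dict(ad=.016,nest=.04,handle=np.median(P[:,2]))[nm]
    q=onplane(c,uv,zz)[:,:2]; r=cv2.minAreaRect(np.float32(q*1000)); print(r)
E
```

```text
base [[ 97.70153858 432.4384559 ]
 [107.41806753 297.00719423]]
ad 172 [279.55813953 221.16860465] z [0.0132 0.0144 0.0156 0.0167 0.0184] [ 0.4877 -0.4136  0.0208]
((488.7636413574219, -413.8937072753906), (35.33174514770508, 32.0076904296875), 10.466202735900879)
nest 626 [214.60063898 225.93290735] z [0.023  0.0388 0.0399 0.0412 0.0427] [ 0.473  -0.256   0.0383]
((473.3441162109375, -256.5731201171875), (81.67971801757812, 71.58332824707031), 22.09612274169922)
handle 82 [192.18292683 175.68292683] z [0.1603 0.163  0.1646 0.1655 0.1673] [ 0.5703 -0.2178  0.1694]
((570.735595703125, -216.99188232421875), (12.551846504211426, 28.74372100830078), 24.916088104248047)
```

View pics/crop1.png

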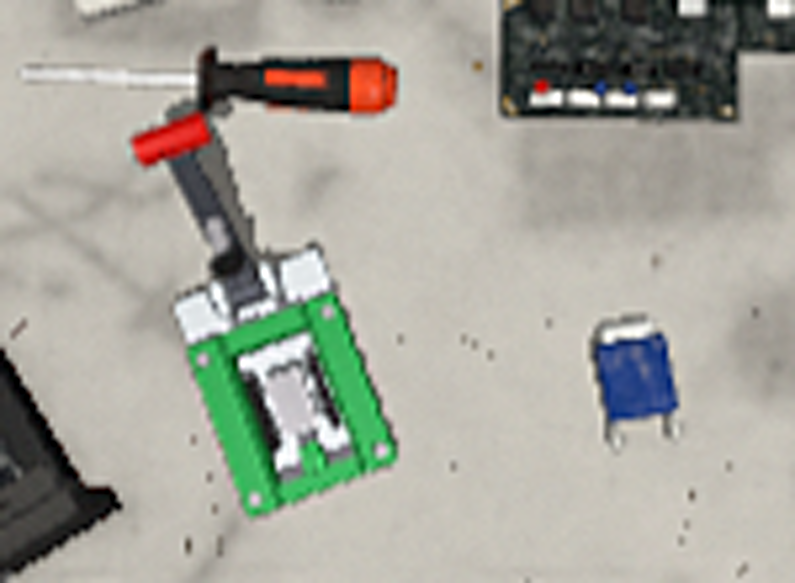

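The crop shows the adapter's white plug at its upper edge, (625,330) in the crop, and its thumb screws below. The nest's pocket is centred near (295,405), with the hinge at the top and the handle leaning away at (172,138). I'll make rectified top views to refine position and yaw.

```bash
cat >> h.py <<'E'
def ortho(c,x,y,yaw,z,L,W,s=4):
    # image: column = local x (+ to right), row = -local y ; centre = (x,y)
    u,v=np.meshgrid((np.arange(L*s)+.5)/s-L/2,W/2-(np.arange(W*s)+.5)/s)
    u=u/1000;v=v/1000; C,S=np.cos(yaw),np.sin(yaw)
    P=np.stack([x+C*u-S*v,y+S*u+C*v,np.full_like(u,z)],-1)
    m=proj(c,P).reshape(u.shape+(2,)).astype(np.float32)
    return cv2.remap(c["frame"],m[...,0],m[...,1],cv2.INTER_CUBIC)
E
python3 - <<'E'
from h import *
c=load("top0.npz"); o,_=ray(c,[[0,0]]); print("cam",o)
N=mask(c,(45,120,60),(80,255,255),(180,190,250,255))
uv=pts(N);P=withdepth(c,uv)
q=onplane(c,uv[P[:,2]>.036],.04)[:,:2]*1000; r=cv2.minAreaRect(np.float32(q)); print("nest top",r)
d=np.array([np.cos(np.radians(22.1)),np.sin(np.radians(22.1))])
e=np.array([473.34,-256.57])-d*42; p=e+53*d; print("guess",p)
n=ortho(c,p[0]/1e3,p[1]/1e3,np.radians(22.1),.04,130,90)
a=ortho(c,.4887,-.4139,np.radians(10.5),.016,70,90)
for im in (n,a):
    h,w=im.shape[:2]
    for k in range(0,w//2,40):
        for s in (1,-1): im[:6 if k else 14,w//2+s*k]=(255,0,255); im[-6:,w//2+s*k]=(255,0,255)
    for k in range(0,h//2,40):
        for s in (1,-1): im[h//2+s*k,:6 if k else 14]=(255,0,255)
cv2.imwrite("pics/ortho.png",np.hstack([n,a])[:,:,::-1])
E
```

```text
cam [ 0.43689786 -0.32953111  0.9040717 ]
nest top ((472.7729797363281, -256.1614990234375), (81.01972198486328, 70.39579772949219), 22.176738739013672)
guess [ 483.53181494 -252.43153311]
```

View pics/ortho.png

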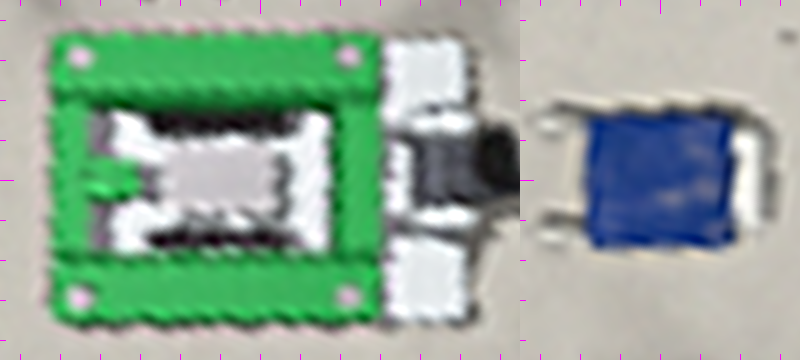

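The rectified view confirms both yaws. The nest is at 22.1° and the adapter at 10.5°, with the plug toward +x. The pocket's housing part lies around column 222, about 9 to 10 mm short of my guess, and the screw slots, tongue and plug slot are visible. I'll take edge profiles for a sharper pocket centre and check reachability.

Run:
```python
from h import *
c=load("top0.npz")
n=ortho(c,.48353,-.25243,np.radians(22.1),.04,130,90).astype(float)
g=n[...,1]-(n[...,0]+n[...,2])/2; lum=n.mean(2)
X=lambda col:(col+.5)/4-65; Y=lambda r:45-(r+.5)/4
def edges(p,f,thr):
    s=np.sign(p-thr); i=np.where(s[1:]!=s[:-1])[0]; return [round(f(k+(thr-p[k])/(p[k+1]-p[k])),1) for k in i]
print("green x, tongue", edges(g[174:186].mean(0),X,45)); print("x y=+11",edges(g[130:140].mean(0),X,45)); print("x y=-11",edges(g[220:230].mean(0),X,45))
for a,b in ((165,205),(215,240),(250,280)): print("green y",edges(g[:,a:b].mean(1),Y,45))
print("lum x mid",lum[170:190,136:344:8].mean(0).round()); print("dark bars +y",edges(lum[118:132].mean(0),X,70),"-y",edges(lum[232:244].mean(0),X,70))
P=withdepth(c,proj(c,[[.48353+np.cos(.3857)*u-np.sin(.3857)*v,-.25243+np.sin(.3857)*u+np.cos(.3857)*v,.04] for v in (0,.026) for u in (-.035,-.024,-.02,-.01,0,.007,.013,.024,.035,.04,.045,.05)]))
print("depth z",P[:,2].round(3))
for nm,x,y,yw in (("ad",.4887,-.4136,10.5),("pk",.4747,-.256,22.1),("hd",.60,-.205,22.1),("cl",.41,-.28,22.1)):
  for k in (0,180,90,-90):
    for z in (.18,.33):
        q=kinematics.ik([x,y,z],[np.pi,0,np.radians(yw+k)]); print(nm,k,z,None if q is None else np.round(q,2))
```

```text
green x, tongue [np.float64(-52.0), np.float64(-29.9), np.float64(18.4), np.float64(30.2)]
x y=+11 [np.float64(-52.1), np.float64(-43.0), np.float64(18.4), np.float64(30.4)]
x y=-11 [np.float64(-52.1), np.float64(-42.7), np.float64(18.2), np.float64(30.4)]
green y [np.float64(36.1), np.float64(17.9), np.float64(-17.9), np.float64(-35.6)]
green y [np.float64(36.6), np.float64(17.8), np.float64(-18.0), np.float64(-35.4)]
green y [np.float64(36.3), np.float64(18.1), np.float64(-17.9), np.float64(-35.4)]
lum x mid [106. 112. 120. 172. 210. 210. 201. 200. 199. 199. 198. 196. 195. 195.
 196. 197. 200. 169. 107. 135. 221. 245. 250. 241. 173.  76.]
dark bars +y [np.float64(-27.0), np.float64(6.7), np.float64(18.8), np.float64(20.5)] -y [np.float64(-26.8), np.float64(5.7), np.float64(19.0), np.float64(19.7)]
depth z [0.038 0.039 0.035 0.034 0.036 0.01  0.011 0.041 0.024 0.062 0.063 0.066
 0.04  0.041 0.04  0.043 0.039 0.042 0.04  0.041 0.024 0.024 0.024 0.023]
ad 0 0.18 [-0.81  0.41  0.07  1.23  0.    2.15]
ad 0 0.33 [-0.81  0.35  0.3   1.52  0.    2.15]
ad 180 0.18 [-0.81  0.41  0.07  1.23  
[... 741 characters left out ...]
   2.32]
hd 180 0.18 [-0.43  0.39  0.05  1.23  0.   -0.82]
hd 180 0.33 [-0.43  0.33  0.27  1.51  0.   -0.82]
hd 90 0.18 [-0.43  0.39  0.05  1.23  0.    0.75]
hd 90 0.33 [-0.43  0.33  0.27  1.51  0.    0.75]
hd -90 0.18 [-0.43  0.39  0.05  1.23  0.   -2.39]
hd -90 0.33 [-0.43  0.33  0.27  1.51  0.   -2.39]
cl 0 0.18 [-0.73  0.05 -0.35  1.17  0.    2.02]
cl 0 0.33 [-0.73 -0.03 -0.13  1.47  0.    2.02]
cl 180 0.18 [-0.73  0.05 -0.35  1.17  0.   -1.12]
cl 180 0.33 [-0.73 -0.03 -0.13  1.47  0.   -1.12]
cl 90 0.18 [-0.73  0.05 -0.35  1.17  0.    0.45]
cl 90 0.33 [-0.73 -0.03 -0.13  1.47  0.    0.45]
cl -90 0.18 [-0.73  0.05 -0.35  1.17  0.   -2.69]
cl -90 0.33 [-0.73 -0.03 -0.13  1.47  0.   -2.69]
```

```bash
cat >> h.py <<'E'
AD=np.array([.4889,-.4136]); AY=np.radians(10.5)
PK=np.array([.4739,-.2561]); PY=np.radians(22.1)
D=np.array([np.cos(PY),np.sin(PY)]); NN=np.array([-D[1],D[0]])
rot=lambda yaw:[np.pi,0,yaw]
def F(n=4):
    return np.mean([(sensors.get_force(),robot.pause(.01))[0] for _ in range(n)],0)
def st(s=""):
    print(s,"t",round(sensors.get_clock(),2),"pos",np.round(sensors.get_eef_pos(),4),"F",np.round(F(),2),"w",round(sensors.get_grip_width(),4),"gf",round(float(sensors.get_grasp_force()),1),flush=True)
E
python3 - <<'E'
from h import *
robot.goto([*AD,.27],rot(AY)); st("above")
robot.line_to([*AD,.20],speed=.12); robot.line_to([*AD,.179],speed=.06); st("down")
hand.close_gripper(30); st("closed")
robot.line_to([*AD,.30],speed=.15); st("lift")
c=vision.camera("side"); cv2.imwrite("pics/side1.png",cv2.resize(c["frame"][100:260,120:330,::-1],None,fx=3,fy=3))
E
```

```text
above t 3.46 pos [ 0.4895 -0.4129  0.2702] F [ 0.47 -0.15  0.37] w 0.0855 gf 0.0
down t 4.72 pos [ 0.4886 -0.4133  0.1782] F [ 0.03 -0.24 -0.21] w 0.0855 gf 0.0
closed t 5.28 pos [ 0.4891 -0.4138  0.1795] F [-0.16 -0.06  1.91] w 0.0334 gf 30.3
lift t 6.28 pos [ 0.4886 -0.4133  0.2985] F [-0.39  0.29 -0.73] w 0.033 gf 30.1
```

View pics/side1.png

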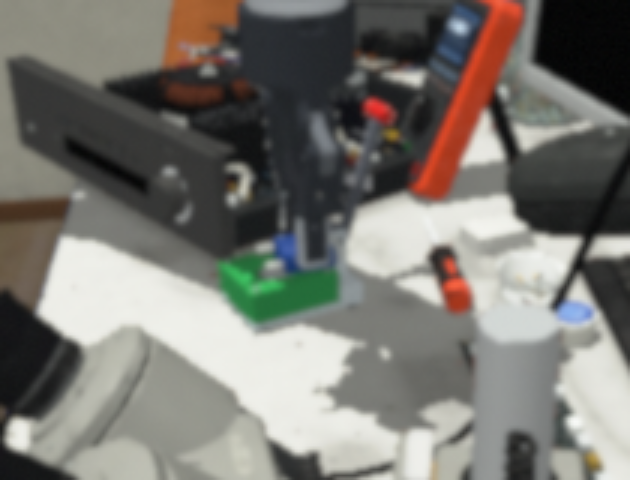

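The side view shows the adapter held in the fingers at about (288,250), clear of the nest, with the clamp open at (378,110). Next is the guarded descent into the pocket.

Run:
```python
from h import *
robot.goto([*PK,.30],rot(PY)); robot.line_to([*PK,.228],speed=.1); robot.pause(.2)
f0=F(8); print("f0",f0.round(2)); z=.224
while z>.2105:
    robot.line_to([*PK,z],speed=.03); f=F(5)-f0; print(round(z,4),f.round(2),round(sensors.get_eef_pos()[2],4),flush=True)
    if f[2]>2.5: break
    z-=.001
st()
c=vision.camera("side"); cv2.imwrite("pics/side2.png",cv2.resize(c["frame"][140:220,170:270,::-1],None,fx=6,fy=6,interpolation=cv2.INTER_CUBIC))
```

```text
f0 [-0.11  0.16 -0.36]
0.224 [ 0.18 -0.02 -0.11] 0.2237
0.223 [ 0.04 -0.22 -0.47] 0.2229
0.222 [ 0.19 -0.25 -0.33] 0.2219
0.221 [-0.06 -0.23  0.1 ] 0.2209
0.22 [ 0.54 -0.41 -0.13] 0.2199
0.219 [-0.01 -0.26 -0.14] 0.2189
0.218 [ 0.27 -0.25 -0.19] 0.2179
0.217 [-0.37  0.17  0.07] 0.217
0.216 [ 0.18 -0.24 -0.06] 0.2159
0.215 [0.54 0.12 0.9 ] 0.2152
0.214 [-1.27  0.38  4.72] 0.2146
 t 11.41 pos [ 0.474  -0.2562  0.2146] F [-0.87  0.14  4.23] w 0.0332 gf 30.5
```

View pics/side2.png

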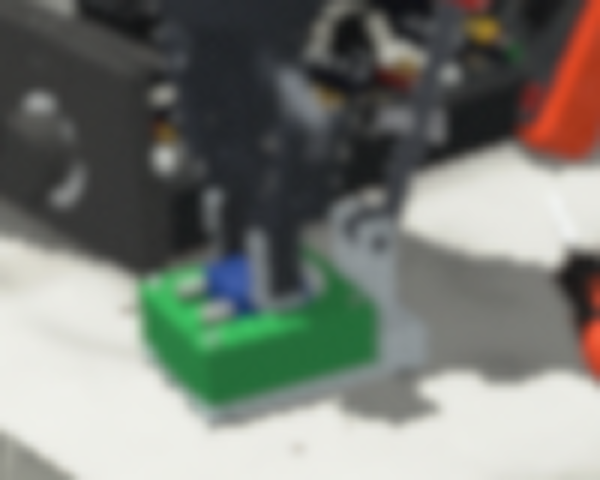

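The adapter sits in the pocket on the platform. Contact came 4.4 mm below the rim with no earlier side load, and the screws are level at (190,290) and (215,312). I'll release, close the fingers and press from above.

Run:
```python
from h import *
robot.line_to([*PK,.2146],speed=.03); hand.gripper_open(); robot.line_to([*PK,.25],speed=.1); hand.close_gripper(30)
robot.line_to([*PK,.229],speed=.1); robot.pause(.2); f0=F(8); st("ready")
z=.227; log=[]
while z>.207:
    robot.line_to([*PK,z],speed=.02); f=F(4)[2]-f0[2]; log.append((round(z*1e3,1),round(sensors.get_eef_pos()[2]*1e3,1),round(f,1)))
    if f>11: break
    z-=.0005 if f<6.3 else .00025
print(log); robot.pause(.3); st("pressed"); print(F(10)-f0)
```

```text
ready t 14.19 pos [ 0.4742 -0.2563  0.2297] F [ 0.5  -0.02  0.05] w -0.0 gf 0.0
[(227.0, np.float64(226.9), np.float64(-0.3)), (226.5, np.float64(226.5), np.float64(0.4)), (226.0, np.float64(226.0), np.float64(-0.0)), (225.5, np.float64(225.4), np.float64(0.2)), (225.0, np.float64(225.0), np.float64(0.1)), (224.5, np.float64(224.5), np.float64(0.0)), (224.0, np.float64(224.1), np.float64(0.1)), (223.5, np.float64(224.0), np.float64(3.4)), (223.0, np.float64(223.3), np.float64(4.9)), (222.5, np.float64(222.5), np.float64(5.2)), (222.0, np.float64(222.0), np.float64(4.0)), (221.5, np.float64(221.5), np.float64(3.5)), (221.0, np.float64(221.0), np.float64(4.2)), (220.5, np.float64(220.5), np.float64(3.9)), (220.0, np.float64(220.0), np.float64(3.7)), (219.5, np.float64(219.5), np.float64(4.0)), (219.0, np.float64(219.0), np.float64(4.1)), (218.5, np.float64(218.7), np.float64(5.2)), (218.0, np.float64(218.5), np.float64(6.5)), (217.8, np.float64(218.4), np.float64(7.3)), (217.5, np.float64(218.4), np.float64(8.5)), (217.2, np.float64(218.3), np.float64(8.5)), (217.0, np.float64(218.2), np.float64(9.6)), (216.8, np.float64(218.2), np.float64(10.5)), (216.5, np.float64(218.1), np.float64(11.2))]
pressed t 21.61 pos [ 0.4739 -0.2561  0.2181] F [-2.68  1.46 10.92] w 0.0 gf 5.4
[-2.20485511  1.53954046 11.05821476]
```

Firm contact at 11 N. The force held at 4 N on the platform, then rose steadily on the rails. I'll press slightly more, retreat, and push the clamp over from behind.

```bash
cat >> h.py <<'E'
HG=PK+.052*D
def at(xh,ztip,off=0): # xh from hinge along nest x, tip height
    p=HG+xh*D+off*NN; return [*p,ztip+.173]
E
python3 - <<'E'
from h import *
p=[*PK,.2163]; robot.line_to(p,speed=.02); robot.pause(.2); print("press",F(8).round(2))
robot.line_to([*PK,.26],speed=.08)
robot.line_to([*PK,.41],speed=.25)
h=np.array([.5707,-.2170])-HG; r=h@D; off=h@NN; phi=np.arccos(r/.1155); print("handle",r,off,np.degrees(phi))
robot.goto(at(r+.045,.235),rot(PY)); st("behind high")
c=vision.camera("top"); np.savez("top1.npz",**{k:np.array(v) for k,v in c.items()})
n=ortho(c,.4747,-.256,PY,.04,130,90,6); cv2.imwrite("pics/top1.png",n[:,:,::-1])
robot.line_to(at(r+.045,.15),speed=.15); f0=F(6)
for a in np.arange(np.degrees(phi),126,6):
    a=np.radians(a); robot.line_to(at(.1155*np.cos(a)+.018,.056+.1155*np.sin(a)-.006),speed=.1)
    f=F(2)-f0; print(round(np.degrees(a)),f.round(1),flush=True)
    if np.linalg.norm(f)>15: break
st("pushed")
robot.line_to(at(.1155*np.cos(a)+.024,.056+.1155*np.sin(a)+.03),speed=.15)
c=vision.camera("side"); cv2.imwrite("pics/side3.png",cv2.resize(c["frame"][110:230,150:290,::-1],None,fx=4.5,fy=4.5,interpolation=cv2.INTER_CUBIC)); st()
E
```

```text
press [-2.85  1.48 11.53]
handle 0.05239834015714307 -0.00019123920480177886 63.02091099076507
behind high t 24.34 pos [ 0.6124 -0.1994  0.4051] F [-0.13 -0.55  0.2 ] w -0.0002 gf 0.0
63 [-0.6  0.2 -0.1]
69 [ 0.  -0.1 -0.4]
75 [ 0.5  0.2 -0.3]
81 [-0.5  0.2 -0.4]
87 [ 0.2 -0.1 -0.9]
93 [-0.9  0.3 -0.9]
99 [-0.3  0.9 -0.2]
105 [-0.8  0.1 -0.8]
111 [-0.2  0.3 -0.2]
117 [ 0.3  0.1 -0.9]
123 [-0.5  0.3 -0.8]
pushed t 28.55 pos [ 0.4805 -0.2534  0.3197] F [ 0.58 -0.23 -0.12] w 0.0002 gf 0.0
 t 29.02 pos [ 0.4861 -0.2511  0.3555] F [ 0.03 -0.44 -0.22] w -0.0001 gf 0.0
```

View pics/top1.png

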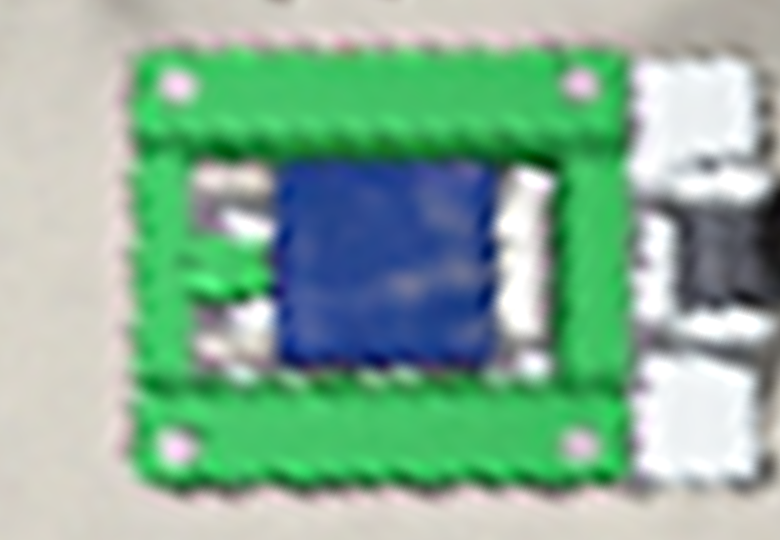

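View pics/side3.png

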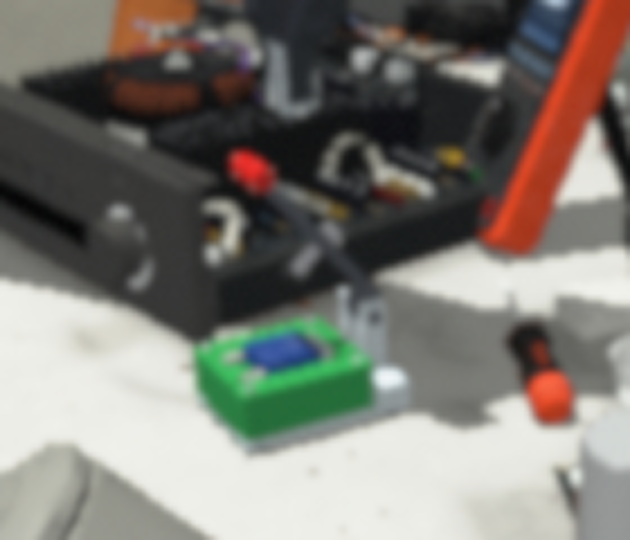

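The adapter sits flat and centred in the pocket. The clamp is now leaning over it, with the handle at (250,172) in the side crop. Next I'll press it down from above along its arc.

Run:
```python
from h import *
c=vision.camera("side"); o,d=ray(c,[[205.6,148.2]]); d=d[0]
s=((HG-o[:2])@NN)/(d[:2]@NN); P=o+s*d; x=(P[:2]-HG)@D; z=P[2]-.056; ph=np.arctan2(z,x); print("handle",x,z,np.hypot(x,z),np.degrees(ph))
if not(.10<np.hypot(x,z)<.13 and 115<np.degrees(ph)<155): raise SystemExit
ph0=ph-.09
hp=lambda a,dz:at(.1155*np.cos(a)-.004,.056+.1155*np.sin(a)+.007+dz)
robot.line_to(hp(ph0,.03),speed=.2); robot.pause(.1); f0=F(6)
for a in np.linspace(ph0,np.radians(174.5)+.025,12):
    robot.line_to(hp(a,0),speed=.1 if a<2.8 else .05); f=F(3)-f0; print(round(np.degrees(a)),f.round(1),sensors.get_eef_pos()[2].round(4),flush=True)
    if f[2]>9: break
robot.pause(.3); st("closed")
p=sensors.get_eef_pos(); robot.line_to([p[0],p[1],p[2]+.05],speed=.1)
robot.line_to(at(-.17,.22),speed=.25); st("clear")
for n in("side","top"):
    c=vision.camera(n); np.savez(n+"4.npz",**{k:np.array(v) for k,v in c.items()})
    if n=="side": cv2.imwrite("pics/side4.png",cv2.resize(c["frame"][110:230,150:290,::-1],None,fx=4.5,fy=4.5,interpolation=cv2.INTER_CUBIC))
    else:
        m=mask(c,(0,150,100),(8,255,255),(180,220,250,270)); u=pts(m)
        if len(u): P=withdepth(c,u); print(len(u),np.median(P,0),(np.median(P[:,:2],0)-HG)@D)
```

```text
handle -0.06498876723021678 0.09389194835854081 0.11418948214553823 124.68964571737246
120 [-0.7  0.2 -0.2] 0.3362
125 [-0.3 -0.2  0.2] 0.3317
130 [-0.3  0.4 -0.5] 0.3249
135 [0.1 0.4 0.3] 0.3176
140 [-0.5  0.5 -0.1] 0.31
145 [-0.1  0.2 -0.7] 0.3018
150 [-0.   0.  -0.2] 0.2929
155 [ 0.3 -0.1 -0.7] 0.2837
161 [-0.3  0.2  0.1] 0.274
166 [-0.7  0.2 -0.1] 0.264
171 [-0.7 -0.  -0.5] 0.254
176 [-2.1  2.6 11.5] 0.247
closed t 33.77 pos [ 0.4122 -0.2817  0.247 ] F [-2.05  1.86 11.93] w -0.0004 gf 5.9
clear t 35.06 pos [ 0.3646 -0.3005  0.3921] F [-0.17  0.21 -0.33] w 0.0003 gf 0.0
55 [ 0.4169417  -0.2796422   0.07354861] -0.11363064426691527
```

View pics/side4.png

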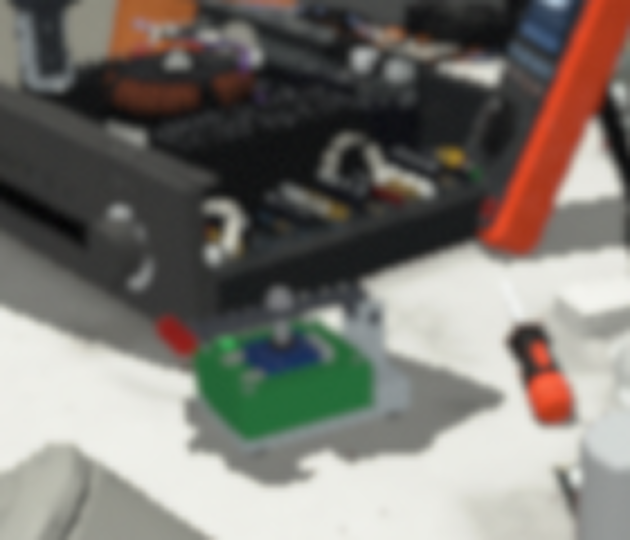

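The clamp is level: the handle top is at 73.5 mm, where 74 mm is expected closed, and I felt the hard stop. The foot rests on the adapter at (282,345), and the arm is clear. I'll hand it in.

```bash
python3 -c "
from bench import ticket
print(ticket.close_job())"
```

```text
the job is handed in; nothing more can be done
None
```

I put the adapter flat in the pocket with its plug toward the hinge, pressed it home on the stop at about 11.5 N, closed the clamp fully over it and withdrew the arm; the job is handed in, and no verdict came back.

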